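Hold a glaze test tile up to the inspection camera

TASK

Turn the knob on the lamp controller until its white pointer stands at the yellow mark, then take the turquoise test tile off the ware board by its two side edges, leaving the glaze uncovered, and hold it up to the inspection camera: centre of the glazed face on the lens axis, 15 cm from the lens and looking at it, right way up and tilted to lie square to the lens. Finish while holding the tile still there in the air. Do not knock the camera or its stand, and leave the other tiles, the vase and the jar standing where they are.

Things in the scene. Friction and masses are not known exactly. Their poses are not given: they have to be found in the camera images.
- knob (a joint): angle of the lamp controller's knob, 0 to 4.71 rad, growing clockwise seen from above; light friction (0.03 N m), stays where left. The middle of the yellow mark stands at 2.83; starts at 1.45 to 2.4, so it always needs turning clockwise. Seen from above, the pointer points along azimuth 2.356 minus the angle, counted anticlockwise from the controller's x axis.
- knob_top (a point): centre of the knob's top face, on its upright turning axis: black fluted round knob, 40 mm in diameter, 30 mm tall, white pointer line on top from centre to rim. Its top is 91.5 mm above the table and 31.5 mm above the controller's flat top panel, on which nothing else stands.
- lampbox: lamp controller, fixed to the table: grey steel box 120 x 100 mm (x, y), 60 mm high, dark top panel with white ticks and one yellow mark round the knob, which is at the middle of the top. Origin at the centre of its underside; x axis from its front (robot side) to its back; turned up to 0.5 rad either way.
- turquoise: turquoise glaze test tile (fired clay, 85 to 165 g, loose, standing on the board): upright plate 50 mm wide (y), 8 mm thick (x), 100 mm tall, on a foot 50 mm wide, 8 mm high, reaching 14 mm in front (+x) and 30 mm behind the plate's mid plane. Origin on the underside below the plate's middle; z up; x out of the glazed face; back and foot bare clay. Grip on the side edges (+y, -y).
- turquoise_glaze: turquoise glazed face of that tile, 49 mm wide, 75 mm tall. Origin at the centre of the face, 62 mm above the tile's underside and 4 mm in front (+x) of its mid plane; axes parallel to the tile's: x straight out of the glaze, z to the tile's top edge.
- camera: inspection camera on its stand, fixed. Origin at the centre of the lens front glass, 280 mm above the table; x axis is the lens axis, pointing out of the lens, 25 degrees (0.436 rad) below level; y level; z upward, square to x. The camera reaches 102 mm back from the origin; a white ring lamp 84 mm in diameter sits round the lens, 7 mm behind its glass.
- stand: the camera's stand, fixed to the table: grey base plate 200 x 150 mm, 14 mm thick; steel column 18 mm in diameter, 372 mm tall. Origin on the table straight below the lens; x axis level, in the direction the camera looks; the column stands 140 mm behind the origin (-x), the plate reaches from 200 mm behind the origin to the origin.
- board: plywood ware board, fixed to the table, 140 x 360 mm (x, y), 18 mm thick; origin at the centre of its underside. The three tiles stand on it in a row along its y axis, about 120 mm apart, in any order, glazed faces roughly along its +x (away from the robot).
- red: brick-red glazed test tile, same shape and frame as the turquoise one; loose; to be left alone
- cream: cream glazed test tile, same shape and frame as the turquoise one; loose; to be left alone
- vase: small dark blue bud vase, 69 mm in largest diameter, 115 mm tall; loose; origin at the centre of its underside; to be left alone
- jar: white glaze jar with black lid, 64 mm in diameter, 80 mm tall; loose; origin at the centre of its underside; to be left alone
Not all that is in view belongs to the job. Leave any green or pink look-alike of the lampbox alone.

How it is judged:
By the outcome, as a careful person would: the job done as asked, in the order asked, and still so for the second after the job is handed in, while the arm keeps its last pose, push and grip.
It also fails if it takes over 51 s, if anything falls off the work surface, if the arm or the gripper's body presses on something with over 40 N, if the wrist force passes 120 N, or if a joint passes its speed limit or range.

ROBOT

A 6-joint arm with a two-finger parallel gripper is mounted at the origin on the work surface. World frame = base frame: x ahead of the robot, y to its left, z up, the work surface at z = 0. Lengths are in mm, angles in rad, forces in N, time in s.
With the tool pointing down it reaches from about 275 to 750 mm from the base axis. Payload 10.2 kg.
Tool frame: the origin (TCP) lies midway between the tips of the shut fingers; the grasp point (between the pads) lies 19 mm behind it (ctrl.hold_point_z is the distance from the TCP to the grasp point, in mm); z points along the fingers, y is the direction in which the jaws open and shut (so a half turn about z gives the same grasp; the last joint's range is limited). The gripper opens to 85 mm and grips with 20 to 120 N. Pads are 22 mm wide; open, the fingers measure 114 mm over their backs; the gripper's body (76 mm by 85 mm) begins 54 mm behind the grasp point. The pads swing forward as they close: fully open they stand 13 mm farther back than shut.
Start: joints at [0.994, 0.313, 1.498, -0, 1.331, -0.223], TCP at [181.907, 492.485, 231.294] pointing down, gripper open.
Joint ranges: [-2.94, 2.94], [-0.97, 2.17], [0.19, 2.56], [-1.23, 4.37], [0.02, 3.11], [-2.88, 2.88]. Speed limits (rad/s): [2.39, 2.39, 3.01, 3.14, 3.14, 3.14].

INTERFACE

Orientations are given as a unit quaternion [w, x, y, z].
In Python, from rig import ctrl, capture, get_calibration, ticket, search_frame, outline_of gives the robot as it stands. The module is installed in compiled form; this text tells all that it offers.
- The arm moves only by the tool servo_tool, never from a script. Its argument "motion" is a list of rows, each an object with "dr": the turn, a rotation vector about the tool's x, y, z in units of 10 degrees (1.0 is 10 degrees), a list of three; "delta_pos": the shift along the tool's x, y, z in units of 50 mm (1.0 is 50 mm), a list of three; "hand": the opening, from 0 (shut) to 1 (fully open). In form: [{"dr": [ax, ay, az], "delta_pos": [x, y, z], "hand": hand}, ...]. A call has 1 to 20 rows; each row shifts and turns the pose as measured when the row begins, along the tool's axes as they then stand; what a row does not reach is not made up. A row lasts 1/8 s, in which the tool goes at most 62.5 mm and 10.7 degrees, less where a joint would pass 70% of its speed; a pose out of reach is approached as far as the arm can. A call is refused whole if a number of a shift passes 1 or a number of a turn 1, either way. A call with a gripper value outside its range is refused whole. The fingers move at their own pace and stop on an object; "squeeze" is the grip in N (left out, the last holds). Time passes only in rows, so rows that do not move let the fingers close. It gives the time, the measured TCP pose, the force and the opening at its end, in the units of the state.
- ctrl.sense(): the state, without advancing time (a new reading comes with each control period).
- capture(name): name is "scene" or "top" or "wrist"; returns (picture, depth): 400x640x3 uint8, red, green, blue; 400x640 float32, mm along the optical axis (not along the pixel's ray), 0 where there is no reading.
- get_calibration(name): a dict with "camera_matrix" (3x3 intrinsics, pixels), "distortion" ([k1, k2, p1, p2, k3] as OpenCV has them; the pictures are not rectified), "T" (4x4, takes a point from camera to world coordinates). Camera axes: x right, y down, z forward; pixel columns grow to the right and rows downward; lengths in mm; the calibration is good to about 2 mm. A picture is of the moment at which its call begins: read the wrist's pose just before it. get_calibration takes no time and is no camera call; for the wrist camera it gives the pose at the moment of the call.
- ticket.finish_job(): hands the job in, once; it reports no verdict.
Trained networks look in the newest picture that a camera, given by its name, has taken for a name from the list of things; names that differ only in an ending like _2 or _b are one class to them, and where a whole thing is asked for, a point or a joint stands for the part that bears it (a point fixed in the world has none). Each returns a list of dicts, best first, with "score" (0 to 1); they miss things now and then, are a little off and sometimes report something else, mostly with a low value. They report only what shows in the picture. A call takes as long as a camera call. They do not tell look-alikes from the thing itself.
- search_frame(camera, label): "bbox" ([left, top, right, bottom] in pixels, round what is visible of it).
- outline_of(camera, label): "pixels" (400x640 bool, what is visible of it) and "bbox" ([left, top, right, bottom] in pixels, round what is visible of it).
The state is a dict: "time_s": time; "joints": joint angles; "dq": joint speeds; "tau": joint torques, N m; "eef_pos": TCP position; "ee_rot": TCP orientation; "force": force on the tool from outside, world axes, zero at the start; "wrist_torque": the same for the moment, N m; "grip_width": opening from 0.0 (shut) to 1.0 (fully open).
Only numpy, scipy, OpenCV 4.12 (cv2) and the standard library are available. Lean on these libraries where they do the work, as an engineer would, in place of code of your own. Each camera call takes 0.05 s, during which the arm holds its last target.

## Working session

There is one attempt and no reset: what is moved stays moved. The work goes in short steps, Python scripts to look and compute and a tool call to move; the robot and the scene stay as the last step left them, time stands still between calls to the robot, and variables do not carry over. Pictures are saved under pics/ and viewed, and the job is handed in when it is done.

Besides the shell and the picture viewer there is one more tool, called after "Request:" as a command line: name --argument value ..., lists and objects as JSON in quotes. servo_tool: Moves the arm, as the interface text tells. Its arguments: {"type":"object","properties":{"motion":{"type":"array"},"squeeze":{"type":"number"}},"required":["motion"]}

```bash
mkdir -p pics; ls
python3 - <<'E'
from rig import *
import cv2,numpy as np
print(ctrl.sense(), ctrl.hold_point_z)
for n in ["scene","top","wrist"]:
    p,d=capture(n); cv2.imwrite(f"pics/{n}0.png",p[:,:,::-1]); np.savez(f"pics/{n}0.npz",p=p,d=d)
    c=get_calibration(n); print(n,c)
E
```

```text
pics
{'time_s': 0.0, 'joints': array([ 9.93632820e-01,  3.13463681e-01,  1.49841724e+00,  1.44662260e-05,
        1.33104456e+00, -2.23398846e-01]), 'dq': array([-0.0008082 ,  0.0007716 ,  0.00039521, -0.00086201,  0.00077781,
        0.00029451]), 'tau': array([ 1.42858898e-03, -4.12258601e+01, -2.59744459e+01, -3.24688892e-05,
        4.13641421e-03,  2.24597420e-05]), 'eef_pos': array([181.7389487 , 492.26383443, 230.7355583 ]), 'ee_rot': array([-2.66156998e-04,  1.75963065e-01,  9.84396544e-01, -6.10999394e-04]), 'force': array([-1.11629782,  0.02229371,  0.43304156]), 'wrist_torque': array([ 0.02674452, -0.00364146, -0.00906776]), 'grip_width': 1.0004541008529126} 18.700000000000003
scene {'camera_matrix': array([[422.57613623,   0.        , 324.41675908],
       [  0.        , 422.57613623, 198.9203611 ],
       [  0.        ,   0.        ,   1.        ]]), 'distortion': array([-0.0500323,  0.       ,  0.       ,  0.       ,  0.       ]), 'T': array([[-2.45489561e-01,  6.70807413e-01, -6.99823042e-01,
         1.30818074e+03],
       [ 9.69314815e-01,  1.79386842e-01, -1.680748
[... 731 characters left out ...]
       [ 0.00000000e+00,  0.00000000e+00,  0.00000000e+00,
         1.00000000e+00]])}
wrist {'camera_matrix': array([[350.63489683,   0.        , 322.88831323],
       [  0.        , 350.63489683, 196.09394449],
       [  0.        ,   0.        ,   1.        ]]), 'distortion': array([-0.05074627,  0.        ,  0.        ,  0.        ,  0.        ]), 'T': array([[ 3.47325864e-01,  9.01315265e-01,  2.58834963e-01,
         1.16492252e+02],
       [ 9.37741249e-01, -3.33105271e-01, -9.83983125e-02,
         5.15521196e+02],
       [-2.46861062e-03,  2.76896500e-01, -9.60896578e-01,
         3.73681980e+02],
       [ 0.00000000e+00,  0.00000000e+00,  0.00000000e+00,
         1.00000000e+00]])}
```

View pics/scene0.png

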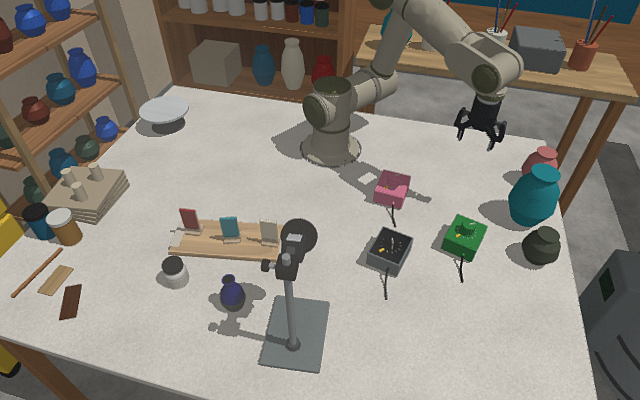

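View pics/top0.png

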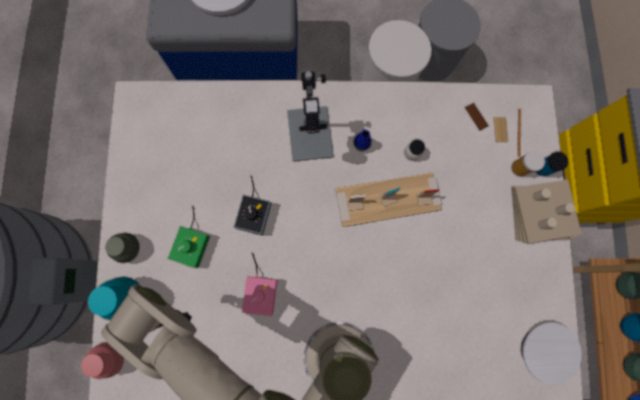

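View pics/wrist0.png

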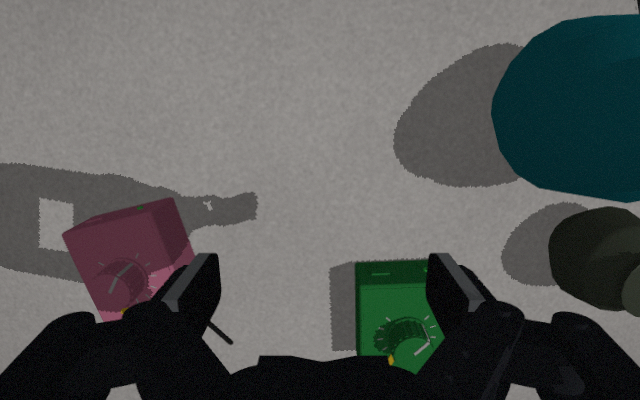

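```bash
cat > h.py <<'E'
from rig import *
import cv2,numpy as np
from scipy.spatial.transform import Rotation as R
def unproj(c,u,v,z):
    K=c["camera_matrix"]; q=cv2.undistortPoints(np.stack([u,v],-1).astype(float).reshape(-1,1,2),K,c["distortion"]).reshape(-1,2)
    P=np.c_[q*np.ravel(z)[:,None],np.ravel(z)]
    return P@c["T"][:3,:3].T+c["T"][:3,3]
def cloud(c,d,m):
    v,u=np.nonzero(m&(d>0)); return unproj(c,u,v,d[v,u]),u,v
def ray(c,u,v,zw):
    K=c["camera_matrix"]; q=cv2.undistortPoints(np.array([[[u,v]]],float),K,c["distortion"]).ravel()
    w=c["T"][:3,:3]@np.array([q[0],q[1],1]); o=c["T"][:3,3]; return o+w*(zw-o[2])/w[2]
def proj(c,P):
    T=np.linalg.inv(c["T"]); P=np.atleast_2d(np.asarray(P,float))
    return cv2.projectPoints(P,cv2.Rodrigues(T[:3,:3])[0],T[:3,3],c["camera_matrix"],c["distortion"])[0].reshape(-1,2)
def pose():
    s=ctrl.sense(); q=s["ee_rot"]; return s, R.from_quat([q[1],q[2],q[3],q[0]])
E
python3 - <<'E'
from h import *
np.set_printoptions(precision=1,suppress=True)
for n in ["top","scene"]:
    z=np.load(f"pics/{n}0.npz"); d=z["d"]; c=get_calibration(n); p=z['p'].copy()
    for l in ["lampbox","knob_top","turquoise","turquoise_glaze","red","cream","vase","jar","camera","stand","board"]:
        for o in outline_of(n,l)[:3]:
            if o["score"]<.3: continue
            P,u,v=cloud(c,d,o["pixels"]); 
            print(n,l,round(o["score"],2),o["bbox"],"med",np.median(P,0),"5%",np.percentile(P,3,0),"95%",np.percentile(P,97,0),len(P))
E
```

```text
top lampbox 0.78 [241.8, 259.7, 277.8, 316.4] med [214.8 266.5  61.6] 5% [157.4 219.   51. ] 95% [267.4 315.   93.5] 1120
top lampbox 0.76 [170.8, 209.2, 209.4, 268.7] med [372.6 507.8  61.2] 5% [312.3 458.9   8. ] 95% [440.2 565.1  93.6] 1204
top lampbox 0.66 [234.4, 177.6, 271.6, 237.8] med [482.7 295.5  61.2] 5% [423.4 244.5   2.1] 95% [563.7 348.6  92.9] 1201
top knob_top 0.66 [250.0, 289.4, 269.3, 305.7] med [213.3 264.4  90.8] 5% [194.  247.7  61.7] 95% [231.5 286.9  96.6] 167
top knob_top 0.66 [180.5, 239.1, 192.5, 255.4] med [372.6 511.1  90.9] 5% [352.4 494.6  60.5] 95% [392.6 535.3  96.3] 176
top knob_top 0.62 [248.9, 206.1, 259.2, 220.2] med [484.5 297.2  91.4] 5% [467.6 280.3  69.2] 95% [502.6 316.5  97. ] 131
top turquoise 0.62 [380.2, 187.9, 400.8, 203.6] med [ 549.2 -175.5   30.1] 5% [ 528.1 -200.8   21.4] 95% [ 564.3 -150.8  122.2] 217
top turquoise 0.52 [246.0, 209.5, 256.5, 218.6] med [482.3 295.5  90.9] 5% [465.2 278.2  57.8] 95% [502.1 313.8  96.5] 150
top red 0.75 [418.5, 189.1, 435.7, 203.4] med [ 552.8 -300.6   34.1] 5% [ 529.2 -325.6   22. ] 95% [ 562.6 -278.4
[... 2040 characters left out ...]
7] med [540.2 -56.   68.3] 5% [531.1 -80.5  23.5] 95% [549.6 -33.7 119.2] 454
scene vase 0.73 [222.6, 275.6, 244.7, 313.3] med [767.2 -78.   67.6] 5% [ 739.  -109.1    1.6] 95% [785.7 -57.4 116.8] 707
scene jar 0.81 [161.2, 256.3, 185.5, 288.4] med [ 737.6 -261.2   57.6] 5% [ 705.  -292.2   11.4] 95% [ 755.7 -242.8   82.2] 648
scene camera 0.94 [280.9, 219.8, 314.8, 264.4] med [716.4 104.1 316.2] 5% [688.1  55.6 264.7] 95% [786.7 129.4 342.6] 1099
scene stand 0.82 [257.9, 217.5, 331.3, 373.6] med [811.3 108.   15.4] 5% [696.5  32.6   8.7] 95% [889.4 172.2 353.2] 6308
scene board 0.6 [168.5, 218.9, 281.9, 263.4] med [ 577.7 -195.8   18.4] 5% [ 482.2 -349.9    4.3] 95% [636.8 -31.5  23.2] 3073
```

Run:
```python
from h import *
np.set_printoptions(precision=2,suppress=True)
for n in ["top","scene"]:
    d=np.load(f"pics/{n}0.npz")["d"]; c=get_calibration(n)
    v,u=np.mgrid[:400,:640]; P=unproj(c,u.ravel(),v.ravel(),d.ravel()); ok=d.ravel()>0
    def rect(c0,hx,zlo,zhi,nm):
        m=ok&(P[:,2]>zlo)&(P[:,2]<zhi)&(abs(P[:,0]-c0[0])<hx)&(abs(P[:,1]-c0[1])<hx)
        Q=P[m]; print(n,nm,len(Q),cv2.minAreaRect(Q[:,:2].astype(np.float32)),Q[:,2].mean())
    rect((485,297),95,50,68,"box")
    rect((485,297),60,84,99,"knob")
    rect((790,105),135,9,22,"plate")
    rect((550,-175),210,12,24,"board")
    for nm,c0 in [("turq",(556,-175)),("red",(559,-301)),("cream",(540,-57))]:
        m=ok&(P[:,2]>45)&(P[:,2]<125)&(abs(P[:,0]-c0[0])<45)&(abs(P[:,1]-c0[1])<45); Q=P[m]
        print(n,nm,len(Q),cv2.minAreaRect(Q[:,:2].astype(np.float32)), Q.mean(0))
    m=ok&(P[:,2]>250)&(abs(P[:,0]-750)<130)&(abs(P[:,1]-105)<100); Q=P[m]; print("cam",Q.min(0),Q.max(0))
    np.save(f"pics/cam_{n}.npy",Q)
```

```text
top box 891 ((486.59405517578125, 299.4925537109375), (101.43561553955078, 120.82770538330078), 75.57701110839844) 61.16651104573433
top knob 119 ((486.200439453125, 298.7523193359375), (37.0080680847168, 37.674781799316406), 5.889437198638916) 91.88509286083494
top plate 1607 ((777.4100952148438, 103.40274047851562), (244.85128784179688, 258.1624450683594), 1.530837893486023) 15.082800041304752
top board 3204 ((600.4052734375, -178.2825927734375), (383.7666931152344, 377.532958984375), 10.028775215148926) 18.765953721081726
top turq 88 ((557.4663696289062, -174.73983764648438), (8.922039031982422, 51.380428314208984), 18.398794174194336) [ 554.85 -172.01   97.65]
top red 104 ((558.5369262695312, -303.6427001953125), (9.598886489868164, 52.18952560424805), 6.042811870574951) [ 556.16 -300.27   95.25]
top cream 96 ((538.6403198242188, -57.857505798339844), (9.703782081604004, 49.64789962768555), 5.685711860656738) [536.44 -56.74  95.93]
cam [685.7   51.33 251.42] [855.85 133.77 376.22]
scene box 966 ((485.490478515625, 299.2930603027344), (101.09976196289062, 124.80364227294922), 76.0
[... 199 characters left out ...]
80139160156), (202.3423614501953, 151.0441131591797), 6.17692756652832) 13.719056517633678
scene board 2969 ((632.182373046875, -165.44287109375), (317.7353515625, 368.8881530761719), 10.191668510437012) 18.44844772696051
scene turq 326 ((557.3536987304688, -174.53060913085938), (11.802521705627441, 50.68891906738281), 18.70378303527832) [ 558.23 -173.64   86.63]
scene red 301 ((556.8836059570312, -305.05010986328125), (13.287196159362793, 53.38042068481445), 8.768190383911133) [ 558.56 -302.3    87.01]
scene cream 311 ((538.4581909179688, -57.889225006103516), (50.72037887573242, 15.193642616271973), 88.43498229980469) [539.53 -57.04  86.68]
cam [685.02  50.34 250.26] [855.54 133.88 375.35]
```

Request:
servo_tool --motion '[{"dr": [0,0,0],"delta_pos": [-0.88,-0.19,0],"hand": 1},{"dr": [0,0,0],"delta_pos": [-0.88,-0.19,0],"hand": 1},{"dr": [0,0,0],"delta_pos": [-0.88,-0.19,0],"hand": 1},{"dr": [0,0,0],"delta_pos": [-0.88,-0.19,0],"hand": 1},{"dr": [0,0,0],"delta_pos": [-0.88,-0.19,0],"hand": 1},{"dr": [0,0,0],"delta_pos": [-0.88,-0.19,0],"hand": 1},{"dr": [0,0,0],"delta_pos": [-0.88,-0.19,0],"hand": 1},{"dr": [0,0,0],"delta_pos": [-0.88,-0.19,0],"hand": 1}]'

```text
time_s: 2.25
eef_pos: [493.4, 295.1, 231.8]
ee_rot: [0.0, 0.173, 0.985, 0.001]
force: [0.5, -0.0, 0.3]
grip_width: 0.999
```

Run:
```python
from h import *
s,r=pose(); print(s["time_s"],s["eef_pos"],s["joints"],r.as_matrix())
p,d=capture("wrist"); c=get_calibration("wrist"); np.savez("pics/w1.npz",p=p,d=d,T=c["T"])
cv2.imwrite("pics/w1.png",p[:,:,::-1])
```

```text
2.25 [493.41713901 295.0888267  231.76347083] [ 3.34821107e-01  4.22556169e-01  1.34127902e+00  1.05913967e-03
  1.37635247e+00 -8.87735055e-01] [[-9.39904882e-01  3.41434973e-01  9.85592021e-04]
 [ 3.41436120e-01  9.39903874e-01  1.44318752e-03]
 [-4.33607065e-04  1.69297572e-03 -9.99998473e-01]]
```

View pics/w1.png

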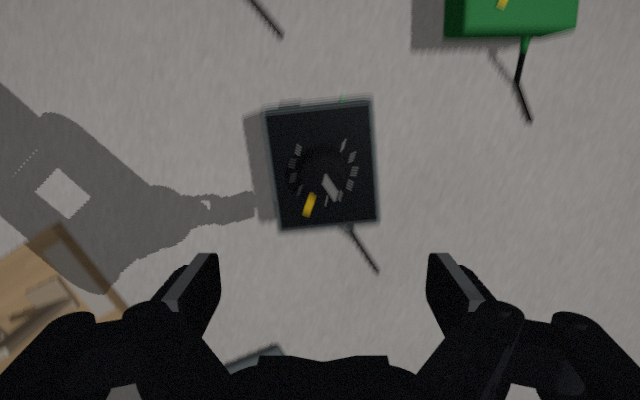

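Run:
```python
from h import *
p=np.load("pics/w1.npz")["p"]
cv2.imwrite("pics/w1z.png",cv2.resize(p[95:235,260:385,::-1],None,fx=4.2,fy=4.2,interpolation=cv2.INTER_CUBIC))
z=np.load("pics/w1.npz"); c=get_calibration("wrist"); d=z['d']
v,u=np.mgrid[:250,200:440]; P=unproj(c,u.ravel(),v.ravel(),d[:250,200:440].ravel())
ok=d[:250,200:440].ravel()>0
m=ok&(P[:,2]>53)&(P[:,2]<67)&(abs(P[:,0]-486)<90)&(abs(P[:,1]-298)<90); print(cv2.minAreaRect(P[m][:,:2].astype(np.float32)),P[m][:,2].mean())
m=ok&(P[:,2]>84)&(P[:,2]<99)&(abs(P[:,0]-486)<60)&(abs(P[:,1]-298)<60); print(cv2.minEnclosingCircle(P[m][:,:2].astype(np.float32)),P[m].mean(0))
```

```text
((489.95098876953125, 293.4214172363281), (100.34281158447266, 120.45500946044922), 75.62747955322266) 60.27927883556992
((489.9909973144531, 293.5071105957031), 21.13528060913086) [489.1297231  293.77752768  90.97973626]
```

View pics/w1z.png

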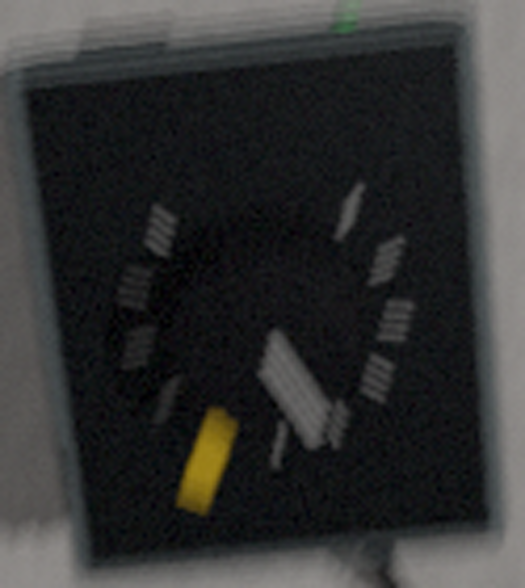

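```bash
cat > kn.py <<'E'
from h import *
import sys
nm=sys.argv[1]
s,r=pose(); c=get_calibration("wrist"); p,d=capture("wrist"); np.savez(f"pics/{nm}.npz",p=p,d=d,T=c["T"])
print(s["time_s"],s["eef_pos"],s["joints"])
v,u=np.mgrid[:400,100:540]; P=unproj(c,u.ravel(),v.ravel(),d[v,u].ravel()); ok=d[v,u].ravel()>0
m=ok&(P[:,2]>53)&(P[:,2]<67)&(abs(P[:,0]-486)<90)&(abs(P[:,1]-298)<90); box=cv2.minAreaRect(P[m][:,:2].astype(np.float32));print(box,P[m][:,2].mean())
m=ok&(P[:,2]>84)&(P[:,2]<99)&(abs(P[:,0]-486)<60)&(abs(P[:,1]-298)<60); print(cv2.minEnclosingCircle(P[m][:,:2].astype(np.float32)),P[m].mean(0))
# white pixels on knob
kc=np.array(box[0]); hsv=cv2.cvtColor(p,cv2.COLOR_RGB2HSV)
pr=np.array([ray(c,a,b,91.5)[:2] for a,b in zip(u.ravel(),v.ravel())]) if False else None
w=[];y=[]
for b in range(0,400):
  for a in range(100,540):
    if hsv[b,a,2]>75 and hsv[b,a,1]<60:
        q=ray(c,a,b,91.5)[:2]
        if np.hypot(*(q-kc))<19.5: w.append(q)
    elif hsv[b,a,1]>120 and 15<hsv[b,a,0]<35 and hsv[b,a,2]>80:
        q=ray(c,a,b,60)[:2]
        if np.hypot(*(q-kc))<60: y.append(q)
for n,q in(("white",w),("yellow",y)):
    q=np.array(q); 
    if len(q)<3: print(n,len(q)); continue
    m=q.mean(0); l=cv2.fitLine(q.astype(np.float32),cv2.DIST_L2,0,.01,.01).ravel(); az=np.arctan2(l[1],l[0])
    print(n,len(q),"mean",m,"az from centre",np.degrees(np.arctan2(*(m-kc)[::-1])),"line az",np.degrees(az), "off",np.cross(l[:2],kc-m))
u0,v0=proj(c,[kc[0],kc[1],91.5])[0].astype(int)
cr=p[max(v0-60,0):v0+60,max(u0-70,0):u0+70,::-1]; cv2.imwrite(f"pics/{nm}.png",cv2.resize(cr,None,fx=4,fy=4,interpolation=cv2.INTER_CUBIC))
E
python3 kn.py w2 2>/dev/null
```

```text
2.3 [497.28882292 291.87770894 231.20192787] [ 3.28018487e-01  4.26482986e-01  1.33696541e+00 -7.78154433e-04
  1.37591667e+00 -8.90545950e-01]
((486.0107116699219, 296.7928771972656), (100.29855346679688, 120.74108123779297), 75.94245910644531) 60.800290924269014
((486.0483093261719, 296.8915100097656), 21.101205825805664) [485.05774101 297.17614462  91.46240436]
white 99 mean [495.75555113 299.48917795] az from centre 15.4662404006925 line az 10.890255 off -0.8066654164749865
yellow 150 mean [512.82763889 273.69704017] az from centre -40.736379535227464 line az -40.40529 off 0.20451352885097052
```

View pics/w2.png

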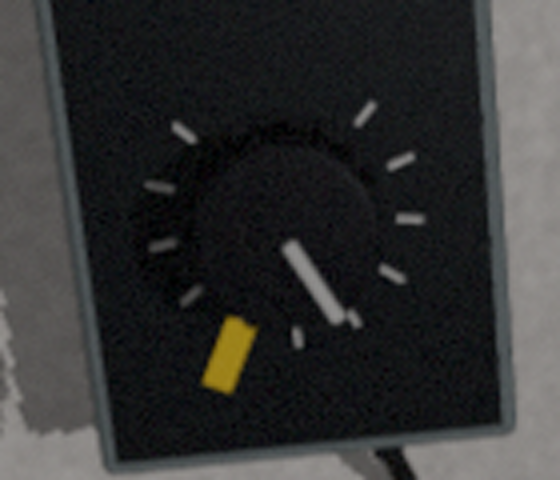

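Request:
servo_tool --motion '[{"dr": [0,0,0],"delta_pos": [0.25,0.02,0.8],"hand": 1},{"dr": [0,0,0],"delta_pos": [0,0,0.8],"hand": 1},{"dr": [0,0,0],"delta_pos": [0,0,0.8],"hand": 1},{"dr": [0,0,0],"delta_pos": [0,0,0.5],"hand": 1},{"dr": [0,0,0],"delta_pos": [0,0,0],"hand": 1},{"dr": [0,0,0],"delta_pos": [0,0,0],"hand": 1}]'

```text
time_s: 3.1
eef_pos: [482.6, 300.8, 83.9]
ee_rot: [0.001, 0.175, 0.985, 0.001]
force: [0.2, -1.0, 0.3]
grip_width: 1.003
```

Request:
servo_tool --motion '[{"dr": [0,0,0],"delta_pos": [-0.09,-0.05,0.3],"hand": 1},{"dr": [0,0,0],"delta_pos": [0,0,0],"hand": 1},{"dr": [0,0,0],"delta_pos": [0,0,0],"hand": 1}]'

```text
time_s: 3.48
eef_pos: [487.1, 297.1, 70.0]
ee_rot: [0.003, 0.175, 0.985, 0.002]
force: [-0.3, -0.6, -0.1]
grip_width: 0.998
```

Request:
servo_tool --motion '[{"dr": [0,0,0],"delta_pos": [0.02,0,0.06],"hand": 0},{"dr": [0,0,0],"delta_pos": [0,0,0],"hand": 0},{"dr": [0,0,0],"delta_pos": [0,0,0],"hand": 0},{"dr": [0,0,0],"delta_pos": [0,0,0],"hand": 0},{"dr": [0,0,0],"delta_pos": [0,0,0],"hand": 0},{"dr": [0,0,0],"delta_pos": [0,0,0],"hand": 0}]' --squeeze 25

```text
time_s: 4.22
eef_pos: [486.8, 298.5, 67.8]
ee_rot: [0.004, 0.175, 0.985, 0.004]
force: [0.4, 1.9, 0.1]
grip_width: 0.457
```

Request:
servo_tool --motion '[{"dr": [0,0,0.7],"delta_pos": [0,0,0],"hand": 0},{"dr": [0,0,0.7],"delta_pos": [0,0,0],"hand": 0},{"dr": [0,0,0.7],"delta_pos": [0,0,0],"hand": 0},{"dr": [0,0,0.7],"delta_pos": [0,0,0],"hand": 0},{"dr": [0,0,0.7],"delta_pos": [0,0,0],"hand": 0},{"dr": [0,0,0.7],"delta_pos": [0,0,0],"hand": 0},{"dr": [0,0,0],"delta_pos": [0,0,0],"hand": 0},{"dr": [0,0,0],"delta_pos": [0,0,0],"hand": 0}]'

```text
time_s: 5.22
eef_pos: [486.1, 297.7, 67.8]
ee_rot: [0.002, 0.525, 0.851, 0.004]
force: [0.4, 0.9, -0.3]
grip_width: 0.46
```

Run:
```python
from h import *
s,r=pose(); M=r.as_matrix(); print(s["eef_pos"],s["force"],s["wrist_torque"],np.degrees(np.arctan2(M[1,0],M[0,0])))
```

```text
[486.08610796 297.72133908  67.78715199] [ 0.40731077  0.91590754 -0.29440417] [ 0.15565961 -0.0156128  -0.01066929] 116.72341332201101
```

Request:
servo_tool --motion '[{"dr": [0,0,0.5],"delta_pos": [0,0,0],"hand": 0},{"dr": [0,0,0.5],"delta_pos": [0,0,0],"hand": 0},{"dr": [0,0,0],"delta_pos": [0,0,0],"hand": 0},{"dr": [0,0,0],"delta_pos": [0,0,0],"hand": 0}]'

```text
time_s: 5.72
eef_pos: [485.9, 297.6, 67.8]
ee_rot: [0.001, 0.595, 0.804, 0.003]
force: [0.3, 1.1, -0.3]
grip_width: 0.46
```

```bash
python3 - <<'E'
from h import *
s,r=pose(); M=r.as_matrix(); print(s["eef_pos"],s["force"],s["wrist_torque"],np.degrees(np.arctan2(M[1,0],M[0,0])))
E
python3 kn.py w3 2>/dev/null
```

```text
[485.88151511 297.64881231  67.79128168] [ 0.28658915  1.06421074 -0.27907387] [ 0.07346705  0.01518032 -0.00365203] 106.96058239245299
5.725 [485.88151511 297.64881231  67.79128168] [3.43496109e-01 5.80332070e-01 1.55385325e+00 1.51450373e-03
 1.00015213e+00 4.66704435e-02]
((485.7033996582031, 297.8614807128906), (99.64834594726562, 120.22393035888672), 75.94482421875) 60.79574361281693
((484.26336669921875, 302.54779052734375), 33.36302185058594) [484.87728791 300.40080152  91.47994487]
white 361 mean [493.21821096 291.03508567] az from centre -42.25175892582228 line az -39.38953 off 0.5069578969424997
yellow 189 mean [516.83420472 269.85107566] az from centre -41.979768840279085 line az -77.5148 off -24.339126985052715
```

View pics/w3.png

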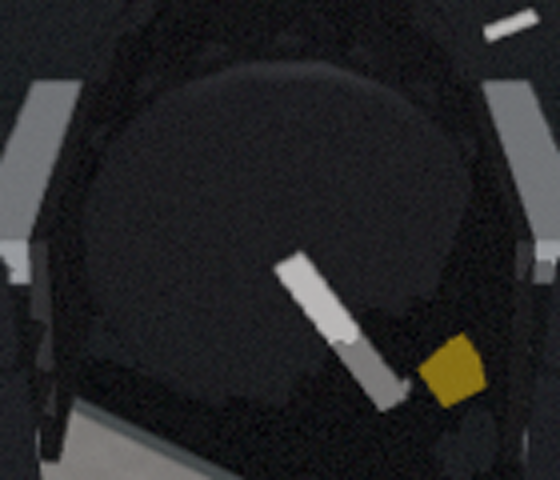

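Request:
servo_tool --motion '[{"dr": [0,0,0.15],"delta_pos": [0,0,0],"hand": 0},{"dr": [0,0,0],"delta_pos": [0,0,0],"hand": 0},{"dr": [0,0,0],"delta_pos": [0,0,0],"hand": 1},{"dr": [0,0,0],"delta_pos": [0,0,0],"hand": 1},{"dr": [0,0,0],"delta_pos": [0,0,0],"hand": 1},{"dr": [0,0,0],"delta_pos": [0,0,-0.8],"hand": 1},{"dr": [0,0,0],"delta_pos": [0,0,-0.8],"hand": 1},{"dr": [0,0,0],"delta_pos": [0,0,-0.8],"hand": 1},{"dr": [0,0,0],"delta_pos": [0,0,0],"hand": 1},{"dr": [0,0,0],"delta_pos": [0,0,0],"hand": 1}]'

```text
time_s: 7.02
eef_pos: [484.6, 296.5, 190.2]
ee_rot: [0.001, 0.605, 0.796, 0.002]
force: [0.2, 0.8, -0.6]
grip_width: 0.999
```

```bash
python3 - <<'E'
from h import *
s,r=pose(); M=r.as_matrix(); print(np.degrees(np.arctan2(M[1,0],M[0,0])))
E
python3 kn.py w4 2>/dev/null
```

```text
105.47212667775453
7.025 [484.6056247  296.50916596 190.21025984] [3.42677897e-01 4.37931357e-01 1.42891994e+00 5.61889879e-04
 1.27039942e+00 7.24750718e-02]
((485.8934020996094, 297.0423889160156), (100.454345703125, 119.9075698852539), 75.69152069091797) 60.86494011801141
((485.6182861328125, 297.04400634765625), 21.16127586364746) [485.22652041 298.31356355  91.49727617]
white 123 mean [493.57438851 290.44226204] az from centre -40.67184660078256 line az -41.162525 off -0.08672840777977164
yellow 173 mean [513.74188619 272.92396191] az from centre -40.89449073397077 line az -44.558777 off -2.3544948526413165
```

View pics/w4.png

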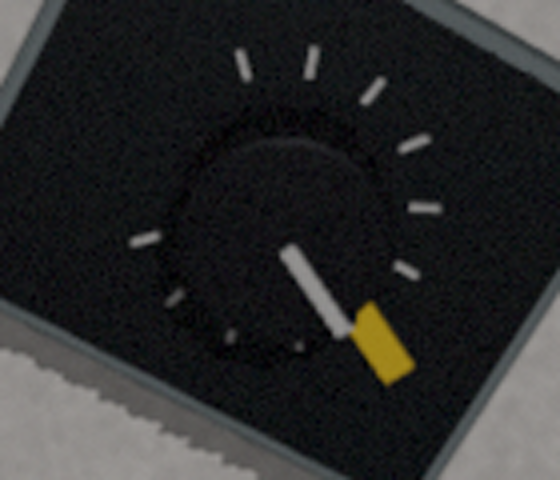

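```bash
cat > plan.py <<'E'
from h import *
def plan(p1,R1,n,p0=None,R0=None):
    if p0 is None:
        s,R0=pose(); p0=s["eef_pos"]
    dv=(R0.inv()*R1).as_rotvec(); D=np.asarray(p1)-p0
    print("turn deg",np.degrees(dv),"dr/row",np.round(np.degrees(dv)/10/n,3))
    for i in range(n):
        r=R0*R.from_rotvec(dv*i/n); print(np.round(r.inv().apply(D/n)/50,2))
def down(az): # tool x azimuth deg, pointing down
    a=np.radians(az); x=np.array([np.cos(a),np.sin(a),0]); z=np.array([0,0,-1.]); return R.from_matrix(np.c_[x,np.cross(z,x),z])
E
python3 -c "
from plan import *
plan([545,-178,225],down(198.5),12)"
```

```text
turn deg [  0.2486814    0.17448811 -93.03203831] dr/row [ 0.002  0.001 -0.775]
[-0.79 -0.11 -0.06]
[-0.77 -0.22 -0.06]
[-0.73 -0.32 -0.06]
[-0.68 -0.42 -0.06]
[-0.62 -0.5  -0.06]
[-0.54 -0.58 -0.06]
[-0.46 -0.65 -0.06]
[-0.37 -0.71 -0.06]
[-0.27 -0.75 -0.06]
[-0.17 -0.78 -0.06]
[-0.06 -0.8  -0.06]
[ 0.05 -0.8  -0.06]
```

Request:
servo_tool --motion '[{"dr": [0,0,-0.775],"delta_pos": [-0.79,-0.11,-0.06],"hand": 1},{"dr": [0,0,-0.775],"delta_pos": [-0.77,-0.22,-0.06],"hand": 1},{"dr": [0,0,-0.775],"delta_pos": [-0.73,-0.32,-0.06],"hand": 1},{"dr": [0,0,-0.775],"delta_pos": [-0.68,-0.42,-0.06],"hand": 1},{"dr": [0,0,-0.775],"delta_pos": [-0.62,-0.5,-0.06],"hand": 1},{"dr": [0,0,-0.775],"delta_pos": [-0.54,-0.58,-0.06],"hand": 1},{"dr": [0,0,-0.775],"delta_pos": [-0.46,-0.65,-0.06],"hand": 1},{"dr": [0,0,-0.775],"delta_pos": [-0.37,-0.71,-0.06],"hand": 1},{"dr": [0,0,-0.775],"delta_pos": [-0.27,-0.75,-0.06],"hand": 1},{"dr": [0,0,-0.775],"delta_pos": [-0.17,-0.78,-0.06],"hand": 1},{"dr": [0,0,-0.775],"delta_pos": [-0.06,-0.8,-0.06],"hand": 1},{"dr": [0,0,-0.775],"delta_pos": [0.05,-0.8,-0.06],"hand": 1},{"dr": [0,0,0],"delta_pos": [0,0,0],"hand": 1},{"dr": [0,0,0],"delta_pos": [0,0,0],"hand": 1},{"dr": [0,0,0],"delta_pos": [0,0,0],"hand": 1}]'

```text
time_s: 8.95
eef_pos: [554.2, -190.3, 209.4]
ee_rot: [-0.01, -0.187, 0.982, 0.006]
force: [1.1, -0.9, -1.4]
grip_width: 1.003
```

Run:
```python
from h import *
s,r=pose(); M=r.as_matrix(); print(s["eef_pos"],s["joints"],np.degrees(np.arctan2(M[1,0],M[0,0])))
for n in ["wrist","top","scene"]:
    c=get_calibration(n); p,d=capture(n); cv2.imwrite(f"pics/{n}5.png",p[:,:,::-1]); np.savez(f"pics/{n}5.npz",p=p,d=d,T=c["T"])
```

```text
[ 554.20022281 -190.269366    209.39657126] [-0.52873512  0.47717364  1.31821443 -0.00410036  1.36933156 -2.47543213] -158.4049545061672
```

View pics/wrist5.png

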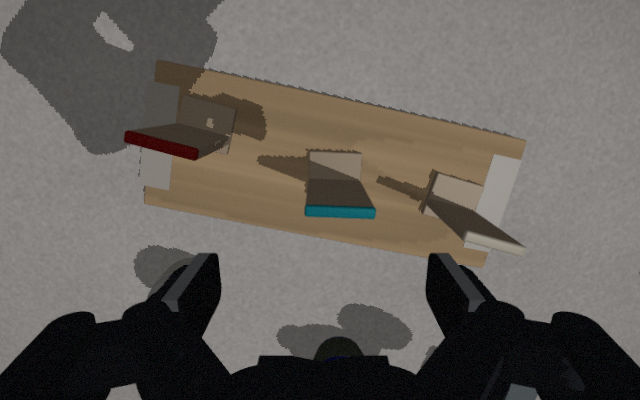

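View pics/scene5.png

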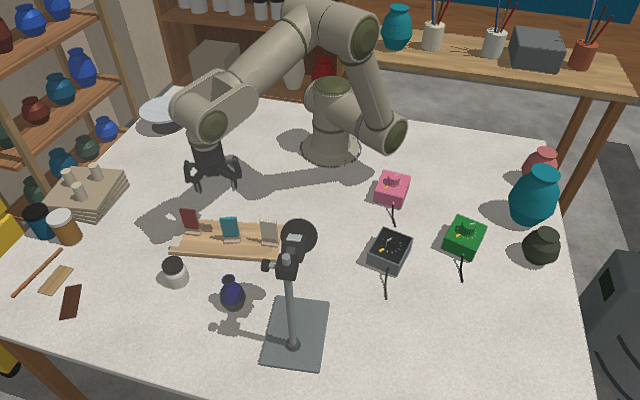

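Run:
```python
from h import *
z=np.load("pics/wrist5.npz"); d=z["d"]; c=get_calibration("wrist"); c["T"]=z["T"]
v,u=np.mgrid[:400,:640]; P=unproj(c,u.ravel(),v.ravel(),d.ravel()); ok=d.ravel()>0
sel=ok&(abs(P[:,0]-556)<40)&(abs(P[:,1]+175)<40)
for lo,hi in [(112,124),(35,112),(35,124)]:
    Q=P[sel&(P[:,2]>lo)&(P[:,2]<hi)]; print(lo,hi,len(Q),cv2.minAreaRect(Q[:,:2].astype(np.float32)),Q.mean(0),Q[:,2].max())
# back plane fit
Q=P[sel&(P[:,2]>40)&(P[:,2]<110)]; m=Q.mean(0); n=np.linalg.svd(Q-m)[2][2]; n*=np.sign(n[0]); print("back plane",n,np.degrees(np.arctan2(n[1],n[0])),m)
# foot rear top z=26
Q=P[sel&(P[:,2]>23)&(P[:,2]<30)]; print("foot",cv2.minAreaRect(Q[:,:2].astype(np.float32)))
# neighbours
for nm,c0 in [("red",(559,-301)),("cream",(540,-57))]:
    m=ok&(P[:,2]>112)&(P[:,2]<125)&(abs(P[:,0]-c0[0])<45)&(abs(P[:,1]-c0[1])<45); Q=P[m]; print(nm,cv2.minAreaRect(Q[:,:2].astype(np.float32)))
# tip region by colour
h=cv2.cvtColor(z["p"],cv2.COLOR_RGB2HSV); m=((h[...,0]>80)&(h[...,0]<105)&(h[...,1]>120)).ravel()&sel; Q=P[m]; print("turq px",len(Q),cv2.minAreaRect(Q[:,:2].astype(np.float32)),Q[:,2].mean())
```

```text
112 124 930 ((556.7561645507812, -176.87828063964844), (9.109003067016602, 50.48918151855469), 18.383975982666016) [ 556.24603602 -177.42274548  117.83076985] 120.27186830674944
35 112 1397 ((553.3953247070312, -178.39785766601562), (1.8632659912109375, 49.81980895996094), 19.704313278198242) [ 553.28907179 -178.52836907   78.74828409] 111.9630255644282
35 124 2327 ((556.7359008789062, -176.89613342285156), (9.15887451171875, 50.51035690307617), 18.383974075317383) [ 554.47084091 -178.08649973   94.36784221] 120.27186830674944
back plane [9.45511952e-01 3.25586453e-01 7.81423817e-04] 19.00111487158492 [ 553.31840449 -178.61418688   79.13234749]
foot ((540.9976196289062, -182.65293884277344), (26.859432220458984, 49.890419006347656), 19.112640380859375)
red ((556.8968505859375, -307.04852294921875), (9.3170166015625, 49.86549377441406), 6.232636451721191)
cream ((538.0778198242188, -60.82239532470703), (9.014939308166504, 50.74632263183594), 4.733295440673828)
turq px 2522 ((543.41650390625, -172.6894989013672), (29.8591365814209, 86.54234313964844), 19.37666130065918) 231.83621361701623
```

```bash
python3 -c "
from plan import *
s,r=pose(); print(s['eef_pos'])
plan([557,-176.5,150],down(199),3)"
```

```text
[ 554.36343476 -190.41891944  209.78629303]
turn deg [ 0.84077824 -0.99256368  2.61827723] dr/row [ 0.028 -0.033  0.087]
[-0.06  0.07  0.4 ]
[-0.05  0.08  0.4 ]
[-0.05  0.08  0.4 ]
```

Request:
servo_tool --motion '[{"dr": [0.03,-0.033,0.087],"delta_pos": [-0.05,0.08,0.4],"hand": 1},{"dr": [0.03,-0.033,0.087],"delta_pos": [-0.05,0.08,0.4],"hand": 1},{"dr": [0.02,-0.03,0.08],"delta_pos": [-0.05,0.08,0.35],"hand": 1},{"dr": [0,0,0],"delta_pos": [0,0,0],"hand": 1},{"dr": [0,0,0],"delta_pos": [0,0,0],"hand": 1}]'

```text
time_s: 9.72
eef_pos: [557.1, -174.3, 152.7]
ee_rot: [0.001, -0.166, 0.986, -0.001]
force: [0.0, 0.9, 0.7]
grip_width: 1.004
```

```bash
python3 -c "
from plan import *
s,r=pose(); print(s['eef_pos'])
plan([557,-176.5,64],down(199),3)"
```

```text
[ 557.07933662 -174.34658241  152.70316015]
turn deg [-0.11694499  0.11102588  0.11348132] dr/row [-0.004  0.004  0.004]
[ 0.01 -0.01  0.59]
[ 0.01 -0.01  0.59]
[ 0.01 -0.01  0.59]
```

Request:
servo_tool --motion '[{"dr": [0,0,0],"delta_pos": [0.01,-0.02,0.55],"hand": 1},{"dr": [0,0,0],"delta_pos": [0,-0.02,0.55],"hand": 1},{"dr": [0,0,0],"delta_pos": [0,0,0.45],"hand": 1},{"dr": [0,0,0],"delta_pos": [0,0,0.1],"hand": 1},{"dr": [0,0,0],"delta_pos": [0,0,0],"hand": 1}]'

```text
time_s: 10.35
eef_pos: [560.2, -178.5, 73.5]
ee_rot: [0.005, -0.166, 0.986, -0.004]
force: [1.1, -0.3, 0.3]
grip_width: 1.001
```

```bash
python3 -c "
from plan import *
s,r=pose(); print(s['eef_pos'])
plan([557,-176.5,64],down(199),1)
p,d=capture('wrist'); cv2.imwrite('pics/w6.png',p[:,:,::-1])"
```

```text
[ 560.23294815 -178.50816357   73.48364019]
turn deg [-0.5120562   0.45059913  0.14254952] dr/row [-0.051  0.045  0.014]
[0.05 0.06 0.19]
```

View pics/w6.png

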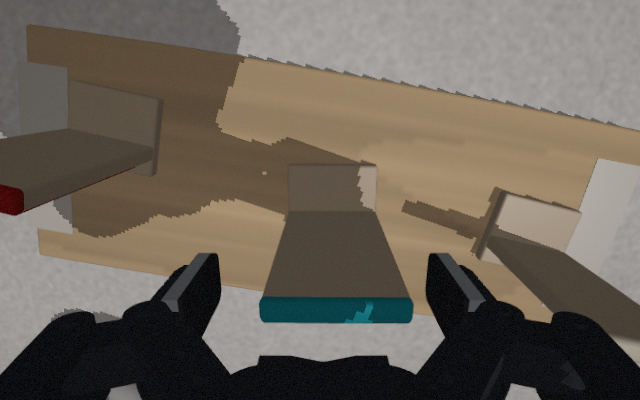

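Request:
servo_tool --motion '[{"dr": [-0.05,0.045,0.01],"delta_pos": [0.05,0.08,0.18],"hand": 1},{"dr": [0,0,0],"delta_pos": [0,0,0],"hand": 1},{"dr": [0,0,0],"delta_pos": [0,0,0],"hand": 1}]'

```text
time_s: 10.78
eef_pos: [557.2, -175.8, 65.8]
ee_rot: [0.001, -0.165, 0.986, -0.001]
force: [-0.4, 0.3, 0.2]
grip_width: 1.004
```

```bash
python3 -c "
from plan import *
s,r=pose(); print(s['eef_pos'],s['force'])
plan([557.1,-175.5,64],down(199),1)
p,d=capture('wrist'); cv2.imwrite('pics/w7.png',p[:,:,::-1])"
```

```text
[ 557.17748373 -175.76703274   65.77647374] [-0.35481127  0.27765414  0.23408067]
turn deg [-0.11292398  0.08760517  0.04479153] dr/row [-0.011  0.009  0.004]
[-0.    0.01  0.04]
```

View pics/w7.png

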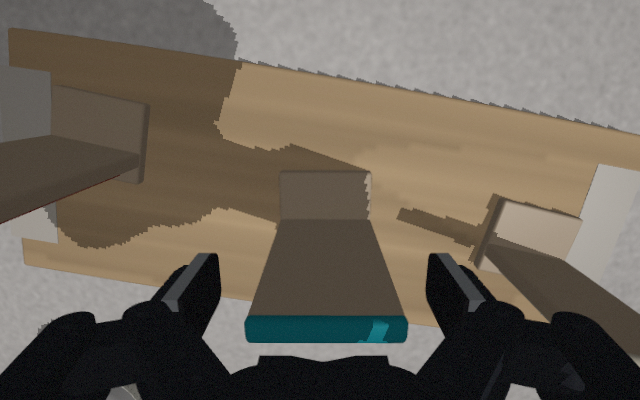

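Request:
servo_tool --motion '[{"dr": [0,0,0],"delta_pos": [0,0.01,0.03],"hand": 0},{"dr": [0,0,0],"delta_pos": [0,0,0],"hand": 0},{"dr": [0,0,0],"delta_pos": [0,0,0],"hand": 0},{"dr": [0,0,0],"delta_pos": [0,0,0],"hand": 0},{"dr": [0,0,0],"delta_pos": [0,0,0],"hand": 0},{"dr": [0,0,0],"delta_pos": [0,0,0],"hand": 0}]' --squeeze 60

```text
time_s: 11.58
eef_pos: [557.2, -175.3, 64.6]
ee_rot: [0.001, -0.165, 0.986, -0.001]
force: [-0.7, -0.8, 0.6]
grip_width: 0.568
```

```bash
cat > tile.py <<'E'
from plan import *
import sys
s,r=pose(); c=get_calibration("wrist"); p,d=capture('wrist'); nm=sys.argv[1]
cv2.imwrite(f'pics/{nm}.png',p[:,:,::-1]); np.savez(f'pics/{nm}.npz',p=p,d=d,T=c["T"])
print(s["time_s"],s['eef_pos'],s['force'],s['grip_width'])
v,u=np.mgrid[:400,:640]; P=unproj(c,u.ravel(),v.ravel(),d.ravel()); ok=d.ravel()>0
Q=r.inv().apply(P-s["eef_pos"])  # tool frame
m=ok&(abs(Q[:,1])<20)&(Q[:,0]>0)&(Q[:,0]<14)&(Q[:,2]>-40)&(Q[:,2]<35)
B=Q[m]; 
for _ in range(3):
    mm=B.mean(0); n=np.linalg.svd(B-mm,full_matrices=False)[2][2]; n*=-np.sign(n[0]); e=(B-mm)@n; B=B[abs(e)<2*e.std()+.2]
print("back plane normal(tile x) in tool",n,"pt",mm,len(B))
f=ok&(abs(Q[:,1])<20)&(Q[:,0]>12)&(Q[:,0]<32)&(Q[:,2]>10)&(Q[:,2]<70)
F=Q[f]; print("foot top tool z",np.median(F[:,2]),F[:,0].max(),len(F))
t=ok&(abs(Q[:,1])<32)&(Q[:,0]>-6)&(Q[:,0]<6)&(Q[:,2]>-70)&(Q[:,2]<-40); print("top",Q[t].mean(0) if t.any() else None,t.sum(), Q[t].min(0) if t.any() else 0,Q[t].max(0) if t.any() else 0)
E
python3 tile.py w8
```

```text
11.575 [ 557.20823278 -175.27836374   64.5762659 ] [-0.65448918 -0.81079967  0.56924461] 0.5684139894375015
back plane normal(tile x) in tool [-0.99999136 -0.00219063 -0.00353326] pt [ 4.87349476e+00 -3.72994166e-03 -1.12112770e+01] 7347
foot top tool z 38.38898797016073 31.99757050126991 2915
top [  3.20424098  -1.48180747 -49.85186518] 7019 [ -4.0158736  -27.95393826 -56.23189905] [  5.98429111  25.07496082 -40.00167759]
```

View pics/w8.png

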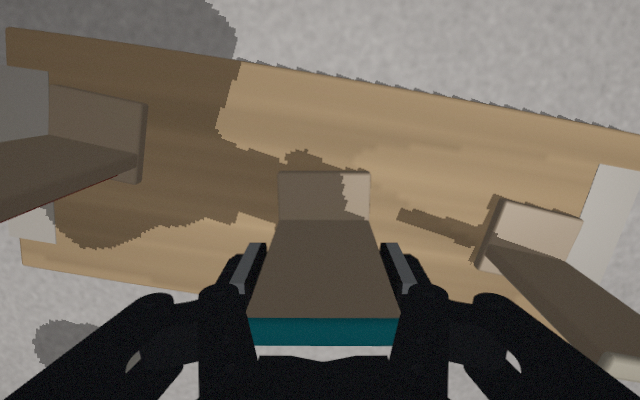

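Request:
servo_tool --motion '[{"dr": [0,0,0],"delta_pos": [0,0,-0.3],"hand": 0},{"dr": [0,0,0],"delta_pos": [0,0,-0.6],"hand": 0},{"dr": [0,0,0],"delta_pos": [0,0,-0.8],"hand": 0},{"dr": [0,0,0],"delta_pos": [0,0,-0.8],"hand": 0},{"dr": [0,0,0],"delta_pos": [0,0,-0.6],"hand": 0},{"dr": [0,0,0],"delta_pos": [0,0,0],"hand": 0},{"dr": [0,0,0],"delta_pos": [0,0,0],"hand": 0}]'

```text
time_s: 12.5
eef_pos: [555.7, -174.7, 227.0]
ee_rot: [0.001, -0.165, 0.986, -0.001]
force: [-0.4, -0.2, -2.1]
grip_width: 0.571
```

```bash
python3 tile.py w9
python3 - <<'E'
from h import *
np.set_printoptions(precision=2,suppress=True)
yaw=np.radians(6.18)
for n in ["top","scene"]:
    d=np.load(f"pics/{n}0.npz")["d"]; c=get_calibration(n)
    v,u=np.mgrid[:400,:640]; P=unproj(c,u.ravel(),v.ravel(),d.ravel()); ok=d.ravel()>0
    M=np.zeros(400*640,np.uint8); M[ok&(P[:,2]>9)&(P[:,2]<22)&(abs(P[:,0]-794)<125)&(abs(P[:,1]-102)<100)]=1
    nl,lab,st,ce=cv2.connectedComponentsWithStats(cv2.morphologyEx(M.reshape(400,640),cv2.MORPH_OPEN,np.ones((3,3),np.uint8)))
    i=1+np.argmax(st[1:,4]); Q=P[lab.ravel()==i]; print(n,"plate",st[i],cv2.minAreaRect(Q[:,:2].astype(np.float32)))
    # camera cloud in candidate camera frame
    Q=np.load(f"pics/cam_{n}.npy"); o=np.array([694.9,91.2,280]); l=np.array([-np.cos(yaw),-np.sin(yaw),0]); s,k=np.sin(np.radians(25)),np.cos(np.radians(25))
    x=l*k+np.array([0,0,-s]); zc=l*s+np.array([0,0,k]); y=np.cross(zc,x)
    C=(Q-o)@np.c_[x,y,zc]; print(n,"cam frame min/max",np.percentile(C,[.5,50,99.5],axis=0))
    ring=C[(C[:,0]>-25)]; print("ring",len(ring),ring.min(0),ring.max(0)); 
    for a in (-40,-20,0,20,40):
        q=C[(abs(C[:,1]-a)<6)&(C[:,2]>0)]; print(a,len(q), q[:,0].max() if len(q) else 0, q[:,2].max() if len(q) else 0)
E
```

```text
12.5 [ 555.74161801 -174.68077685  226.97394642] [-0.38948137 -0.16643146 -2.12172961] 0.5709294434248702
back plane normal(tile x) in tool [-0.99999167 -0.00183638 -0.00364478] pt [  4.84163366  -0.02140161 -11.10625206] 7319
foot top tool z 38.32765052612585 31.291502244760654 2717
top [  3.18214812  -1.45814306 -49.82783029] 7007 [ -4.31270186 -27.86977178 -55.75276136] [  5.99279389  24.885607   -40.00144993]
top plate [ 287  108   46   53 1350] ((796.6439208984375, 102.44094848632812), (202.05491638183594, 149.83685302734375), 6.409591197967529)
top cam frame min/max [[-174.77  -38.63  -27.84]
 [ -82.84    0.17   19.1 ]
 [  -4.22   47.16   43.68]]
ring 197 [-24.99 -41.65 -26.06] [-1.39 42.26 45.94]
-40 15 -10.707564527446614 22.26656117310812
-20 141 -5.52142341767567 40.86055252470093
0 254 -4.245707220803114 45.77477486095367
20 115 -5.131623195118905 42.85835646711917
40 36 -11.860634641115142 26.374489918076378
scene plate [ 259  295   70   77 3627] ((794.4075317382812, 101.59362030029297), (202.0006103515625, 151.09654235839844), 6.435697078704834)
scene cam frame min/max [[-173.54  -39.97  -85.49]
 [-101.24   -3.47    9.4 ]
 [ -10.79   47.56   42.04]]
ring 587 [-24.89 -41.4  -35.85] [-5.87 42.76 43.74]
-40 35 -8.01333164401455 24.78101998203623
-20 265 -8.933776418177622 40.42341043790398
0 297 -8.558820568575028 43.40343619358126
20 171 -9.473741811766354 40.33161131328712
40 52 -10.791576469279597 23.032428264554408
```

```bash
cat > tgt.py <<'E'
from plan import *
yaw=np.radians(6.35); lens=np.array([695.7,91.2,280]); l=np.array([-np.cos(yaw),-np.sin(yaw),0]); s_,k=np.sin(np.radians(25)),np.cos(np.radians(25))
xc=l*k-np.array([0,0,s_]); zc=l*s_+np.array([0,0,k]); yc=np.cross(zc,xc)
RT=R.from_matrix(np.c_[xc,-yc,-zc]); G=lens+150*xc
gt=np.array([-3.1,0,-15.6]); PT=G-RT.apply(gt)
E
python3 - <<'E'
from tgt import *
s,r=pose(); print(G,PT,RT.as_matrix(),s['joints'])
plan(PT,RT,9)
E
```

```text
[560.58788673  76.16412763 216.60726074] [564.34796629  76.58256588 201.15874265] [[-0.90074742 -0.11060166  0.42002542]
 [-0.10023915  0.99386482  0.04674228]
 [-0.42261826  0.         -0.90630779]] [-5.05412289e-01  4.42697498e-01  1.32379807e+00 -3.04024923e-04
  1.37273691e+00 -2.40844950e+00]
turn deg [  2.66696656 -24.80720442  12.50883065] dr/row [ 0.03  -0.276  0.139]
[-0.2   0.52  0.06]
[-0.18  0.53  0.06]
[-0.17  0.53  0.07]
[-0.15  0.54  0.07]
[-0.14  0.54  0.08]
[-0.12  0.54  0.08]
[-0.1   0.55  0.08]
[-0.08  0.55  0.09]
[-0.07  0.55  0.09]
```

Request:
servo_tool --motion '[{"dr": [0.03,-0.276,0.139],"delta_pos": [-0.2,0.52,0.0],"hand": 0},{"dr": [0.03,-0.276,0.139],"delta_pos": [-0.18,0.53,0.02],"hand": 0},{"dr": [0.03,-0.276,0.139],"delta_pos": [-0.17,0.53,0.05],"hand": 0},{"dr": [0.03,-0.276,0.139],"delta_pos": [-0.15,0.54,0.07],"hand": 0},{"dr": [0.03,-0.276,0.139],"delta_pos": [-0.14,0.54,0.08],"hand": 0},{"dr": [0.03,-0.276,0.139],"delta_pos": [-0.12,0.54,0.08],"hand": 0},{"dr": [0.03,-0.276,0.139],"delta_pos": [-0.1,0.55,0.08],"hand": 0},{"dr": [0.03,-0.276,0.139],"delta_pos": [-0.08,0.5,0.09],"hand": 0},{"dr": [0.03,-0.276,0.139],"delta_pos": [-0.07,0.4,0.09],"hand": 0},{"dr": [0,0,0],"delta_pos": [0,0,0],"hand": 0},{"dr": [0,0,0],"delta_pos": [0,0,0],"hand": 0},{"dr": [0,0,0],"delta_pos": [0,0,0],"hand": 0}]'

```text
time_s: 14.05
eef_pos: [560.8, 74.2, 193.0]
ee_rot: [0.21, -0.049, 0.976, 0.016]
force: [0.4, 0.2, -2.1]
grip_width: 0.573
```

Run:
```python
from tgt import *
s,r=pose(); print(s['time_s'],s['eef_pos'],s['joints'],s['force'])
plan(PT,RT,2)
```

```text
14.05 [560.76838645  74.16602343 192.9922643 ] [-0.1224431   0.23294301  1.77257269  0.15244085  0.72822236 -1.8856024 ] [ 0.37652797  0.15090858 -2.0979014 ]
turn deg [ 0.33322055 -0.64457223 -0.7262942 ] dr/row [ 0.017 -0.032 -0.036]
[-0.07  0.02 -0.06]
[-0.07  0.02 -0.06]
```

Request:
servo_tool --motion '[{"dr": [0.017,-0.032,-0.036],"delta_pos": [-0.07,0.02,-0.06],"hand": 0},{"dr": [0.017,-0.032,-0.036],"delta_pos": [-0.06,0.02,-0.05],"hand": 0},{"dr": [0,0,0],"delta_pos": [0,0,0],"hand": 0},{"dr": [0,0,0],"delta_pos": [0,0,0],"hand": 0},{"dr": [0,0,0],"delta_pos": [0,0,0],"hand": 0}]'

```text
time_s: 14.68
eef_pos: [564.9, 75.5, 201.6]
ee_rot: [0.217, -0.054, 0.975, 0.011]
force: [-0.7, 0.5, -1.6]
grip_width: 0.574
```

```bash
python3 tile.py w10
python3 - <<'E'
from tgt import *
s,r=pose(); print(s['time_s'],s['eef_pos'],s['force'])
plan(PT,RT,1)
for n in ["top","scene"]:
    p,d=capture(n); cv2.imwrite(f"pics/{n}10.png",p[:,:,::-1]); np.savez(f"pics/{n}10.npz",p=p,d=d)
E
```

```text
14.675 [564.87119083  75.45495378 201.61023259] [-0.66277705  0.47155757 -1.61706133] 0.5737361471788023
back plane normal(tile x) in tool [-9.99993637e-01 -6.23250252e-04 -3.51248584e-03] pt [ 4.51164350e+00  6.96714081e-03 -1.12255456e+01] 7367
foot top tool z 38.4318691988126 30.972788654876915 2672
top [  2.84617452  -1.39140496 -49.76999898] 6998 [ -4.57044428 -28.72686487 -55.48944158] [  5.99150978  24.97816952 -40.00025554]
14.725 [564.83486387  75.47575152 201.52498617] [-0.82995248  0.0721317  -1.16250609]
turn deg [-0.0804129   0.04415839 -0.01248167] dr/row [-0.008  0.004 -0.001]
[0.01 0.02 0.  ]
```

View pics/scene10.png

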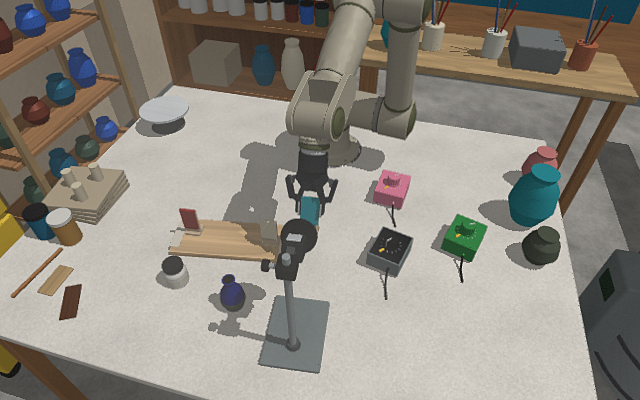

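View pics/w10.png

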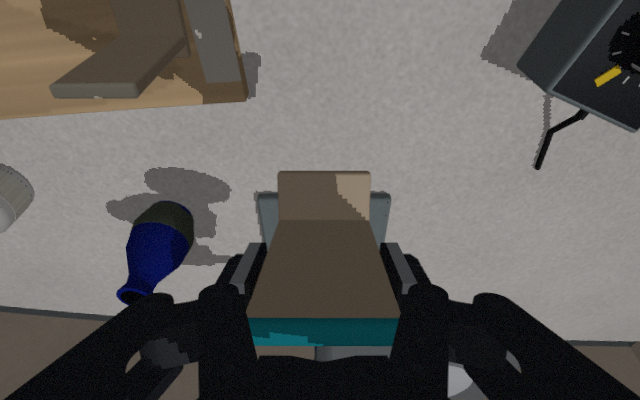

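View pics/top10.png

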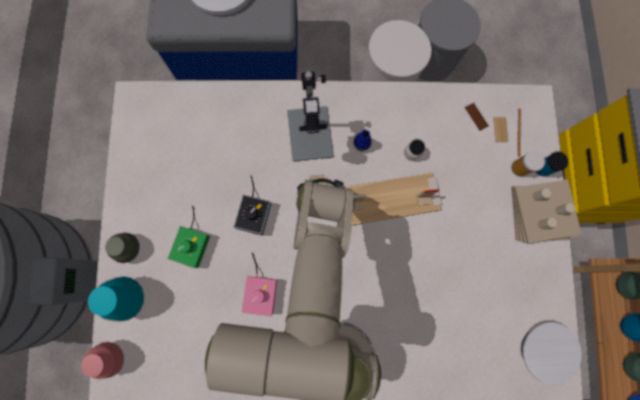

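Request:
servo_tool --motion '[{"dr": [0,0,0],"delta_pos": [0.005,0.02,0],"hand": 0},{"dr": [0,0,0],"delta_pos": [0,0,0],"hand": 0},{"dr": [0,0,0],"delta_pos": [0,0,0],"hand": 0},{"dr": [0,0,0],"delta_pos": [0,0,0],"hand": 0},{"dr": [0,0,0],"delta_pos": [0,0,0],"hand": 0},{"dr": [0,0,0],"delta_pos": [0,0,0],"hand": 0}]'

```text
time_s: 15.58
eef_pos: [564.4, 76.5, 201.4]
ee_rot: [0.217, -0.054, 0.975, 0.011]
force: [0.4, 0.8, -2.3]
grip_width: 0.571
```

Run:
```python
from tgt import *
np.set_printoptions(precision=2,suppress=True)
s,r=pose(); print(s['time_s'],s['eef_pos'],s['force'],s['dq'])
plan(PT,RT,1)
p,d=capture("scene"); c=get_calibration("scene")
h=cv2.cvtColor(p,cv2.COLOR_RGB2HSV); m=(h[...,0]>80)&(h[...,0]<105)&(h[...,1]>90); m[:190]=0;m[240:]=0;m[:,:295]=0;m[:,325:]=0
P,u,v=cloud(c,d,m); C=(P-lens)@np.c_[xc,yc,zc]
k=(abs(C[:,0]-150)<15); C=C[k]; print(len(C),np.median(C,0),C.min(0),C.max(0))
A=C[C[:,2]<50]; A=A[abs(A[:,0]-np.median(A[:,0]))<4]; mm=A.mean(0); n=np.linalg.svd(A-mm,full_matrices=False)[2][2]; print("plane (cam frame)",n,mm,len(A))
vis=outline_of("scene","cream"); 
for nm in ["red","cream","vase","jar"]:
    o=outline_of("scene",nm)
    if o:
        Q,_,_=cloud(c,d,o[0]["pixels"]); print(nm,np.median(Q,0))
```

```text
15.575 [564.45  76.55 201.39] [ 0.4   0.82 -2.31] [-0. -0. -0. -0. -0. -0.]
turn deg [-0.08  0.04 -0.01] dr/row [-0.01  0.   -0.  ]
[0. 0. 0.]
435 [150.11  -1.86   4.54] [143.9  -24.75 -39.14] [157.22  24.33  39.17]
plane (cam frame) [-1.   -0.01 -0.  ] [150.2   -0.87   4.91] 420
red [ 559.19 -300.98   66.71]
cream [540.23 -56.15  67.79]
vase [768.32 -78.3   68.87]
jar [ 736.92 -262.74   60.12]
```

```bash
python3 -c "
from rig import *
ticket.finish_job(); s=ctrl.sense(); print(s['time_s'],s['eef_pos'],s['force'],s['grip_width'])"
```

```text
the job is handed in; nothing more can be done
the job is handed in; nothing more can be done
```

The knob is set to the yellow mark, and the turquoise tile is held still in front of the inspection camera. I handed the job in at about 16 s on the robot clock, against the 51 s limit. No verdict was reported.

- **Knob:** I turned it clockwise about 55°. Afterwards the wrist camera put the pointer at -40.7° to -41.2° and the yellow mark at -40.9°. I did not use the straight-line fit to the mark, which gave -44.6° and ran about 2 mm off the knob's axis. The mark's bearing from the knob centre fits the box geometry.
- **Grip:** The tile is held from above by its two side edges at 60 N, with nothing over the glaze. Its pose in the hand stayed the same to within about 0.5 mm after the lift and the move, so it did not slip.
- **Position at the camera:** The scene camera showed the glazed face 150.2 mm from the lens, its outline centred on the lens axis to within about 0.5 mm. The face is square to the lens to within about 0.5°, and the arm was at rest.
- **Limit on that check:** I worked out the lens position from the stand's base plate and the camera body, because the lens itself was never in view. The calibration's own error of about 2 mm therefore still applies.
- **Other things:** The red and cream tiles, the vase and the jar measured within about 2.5 mm of where they started, which is within the measuring error. The wrist force readings between moves stayed within about 3 N.

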